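Tuck the lamp cover under the lid lip and hold it pressed flat

ROBOT

A 6-joint arm with a two-finger parallel gripper is mounted at the origin on the work surface. World frame = base frame: x ahead of the robot, y to its left, z up, the work surface at z = 0. Lengths are in m, angles in rad, forces in N, time in s.
With the tool pointing down it reaches from about 0.375 to 0.9 m from the base axis. Payload 3.1 kg.
Tool frame: the origin (TCP) lies at the centre of the arm's flange, where the gripper is bolted on; the fingertips stand 173 mm ahead of it and the grasp point (between the pads) lies 155 mm ahead of it (tip_extent is the distance from the TCP to the fingertips, in m); z points along the fingers, y is the direction in which the jaws open and shut (so a half turn about z gives the same grasp; the last joint's range is limited). The gripper opens to 85 mm and grips with 20 to 120 N. Pads are 22 mm wide; open, the fingers measure 114 mm over their backs; the gripper's body (76 mm by 85 mm) begins 54 mm behind the grasp point. The pads swing forward as they close: fully open they stand 13 mm farther back than shut.
Start: joints at [1.069, 0.527, 1.433, -0, 1.181, -0.178], TCP at [0.199, 0.593, 0.405] pointing down, gripper open.
Joint ranges: [-3.08, 3.08], [-0.75, 2.2], [0.22, 2.44], [-1.43, 4.57], [0, 2.65], [-2.85, 2.85]. Speed limits (rad/s): [2.79, 2.79, 3.14, 3.14, 3.14, 3.14].

INTERFACE

Orientations are given as a unit quaternion [x, y, z, w].
In Python, from station import sense, snapshot, sign_off, tip_extent gives the robot as it stands. The module is installed in compiled form; this text tells all that it offers.
- The arm moves only by the tool servo_tool, never from a script. Its argument "rows" is a list of rows, each a list of 3 entries, a list of its own where there are three numbers: the shift along the tool's x, y, z in mm, then the turn about the tool's z in degrees, then the opening, from -1 (shut) to 1 (fully open), so that 0 is half open. A call has 1 to 8 rows; each row is the pose to reach, as a shift and turn from the pose measured when the call began, along the tool's axes at that moment; what a row does not reach only later rows make up. A row lasts 1/10 s, in which the tool goes at most 50 mm and 8.59 degrees, less where a joint would pass 70% of its speed; a pose out of reach is approached as far as the arm can. A call with a gripper value outside its range is refused whole. The fingers move at their own pace and stop on an object; "force" is the grip in N (left out, the last holds). Time passes only in rows, so rows that repeat a pose let the fingers close. It gives the time, the measured TCP pose, the force and the opening at its end, in the units of the state.
- sense(): the state, without advancing time (a new reading comes with each control period).
- snapshot(name): name is "scene" or "top" or "wrist"; returns a dict with "image" (384x512x3 uint8, blue, green, red), "z_map" (384x512 float32, m along the optical axis (not along the pixel's ray), 0 where there is no reading), "vertical_fov" (degrees; the focal length in pixels is half the picture's height over the tangent of half this angle, whatever the lens; pixels are square), "cx", "cy" (the principal point, pixels), "k1" (the pictures are not rectified: a ray, as slopes to the right and down, at radius r is drawn at 1 + k1 r^2 times it, then the intrinsics apply), "cam_to_world" (4x4, takes a point from camera to world coordinates). Camera axes: x right, y down, z forward; pixel columns grow to the right and rows downward; lengths in m; the calibration is good to about 2 mm. A picture is of the moment at which its call begins.
- sign_off(): hands the job in, once; it reports no verdict.
The state is a dict: "t": time; "q": joint angles; "qd": joint speeds; "tau": joint torques, N m; "tcp_pos": TCP position; "tool_rot": TCP orientation; "force": force on the tool from outside, world axes, zero at the start; "ft_torque": the same for the moment, N m; "finger_gap": opening from 0.0 (shut) to 1.0 (fully open).
Only numpy, scipy, OpenCV 4.12 (cv2) and the standard library are available. Lean on these libraries where they do the work, as an engineer would, in place of code of your own. Each camera call takes 0.05 s, during which the arm holds its last target. There are 200 camera calls.

TASK

The lamp of the spectrophotometer has been changed: pick up the lamp cover that lies on the bench by its handle, tuck its plain edge under the lip of the sample lid as far as it goes, without lifting the lid, and lay the cover into the sloping recess over the lamp opening. Press it flat so that the sprung interlock pin goes right down, and finish while holding it pressed flat there, ready for its two screws to be driven; do not let go. Leave the cuvette box, bottle, carton and screwdriver where they are.

Things in the scene. Friction and masses are not known exactly. Their poses are not given: they have to be found in the camera images.
- lamp_cover: Grey flat metal plate, about 0.2 kg, 110 (x) by 130 (y) by 4 mm, black bow handle on top, two steel thumbscrew heads (12 mm across, 8 high) on top at x = -45, y = +-55 mm. Starts flat on the bench, handle up, left or right of the instrument. Origin: centre of the plate's underside; z up through the handle; +x towards the plain edge to be tucked (x = +55 mm), -x towards the screw edge.
- tuck_edge (a point): Middle of the plain edge of the lamp cover, on its underside: x = +55 mm, y = 0, z = 0 in the cover's frame.
- handle (a point): Centre of the handle's bar: x = -8, y = 0, z = 27 mm in the cover's frame. The bar runs along the cover's y, is 74 mm long, 12 mm thick (along x) and 14 mm high (z 20 to 34 mm), on a leg at each end (leg centres at y = +-31 mm, 12 mm square); between bar and plate is 16 mm of air.
- spectrophotometer: The instrument: fixed white housing, 260 mm wide (y), 355 mm deep (x), its lamp end with the sloping seat facing the robot (its -x). Origin: centre of the underside, on the bench; x points away from the robot, z up. The body behind the seat is 122 mm high, the shut sample lid on it 160 mm.
- lamp_deck: Sloping white seat for the cover, fixed on the instrument. x points up the slope (away from the robot, 20 degrees above level), y along the width to the left, z square to the seat, upward. Origin: on the seat's surface, mid-width, straight below the front edge of the lid's lip (x = depth under the lip), 112 mm above the bench. The seat is flat, z = 0, from x = -115 mm to the stop at +16 mm.
- seat_stop (a point): Middle of the shoulder at the upper end of the seat that stops the tucked edge: x = +16, y = 0, z = 0 mm of lamp_deck. The seat is 136 mm wide between white margins 4 mm high along both sides. The lamp opening (x -68 to -8 mm, 100 mm wide) is in its middle. The cover is home with its axes parallel to lamp_deck's, plate on the seat, plain edge at or within 6 mm of this stop.
- interlock (a joint): Travel of the interlock pin (m): a sprung white pin, 10 mm across, that stands 6 mm out of the seat at x = -80, y = 0 of lamp_deck. 0 = out, 0.006 = flush with the seat. It takes 2.5 N to start and 5.5 N to push flush, and lifts the screw edge of the cover when the cover is not held down.
- sample_lid (a joint): Angle of the dark sample lid (rad): 0 = shut, grows as it lifts. A loose lid of 0.4 kg held by its weight only, hinged at its far edge 165 mm from the lip; about 2 N upward at the lip lifts it.
- lip (a point): Middle of the front edge of the lid's lip, underside: x = 0, y = 0, z = 8 mm of lamp_deck while the lid is shut. The lip is 4 mm thick, 190 mm wide, parallel to the seat; its foremost 5 mm flare slightly upward. About 35 mm behind this edge the dark lid rises to 160 mm above the bench.
- cuvette_box: White open box of glass cuvettes, 100 by 120 by 39 mm, on the other side of the instrument from the cover. Origin centre of the underside. Leave alone.
- reagent_bottle: Amber bottle, 68 mm across, 140 mm high, standing to the left of the instrument (+y). Origin centre of the underside. Leave alone.
- lamp_carton: Small cardboard carton, 70 by 110 by 55 mm, to the right of the instrument (-y). Origin centre of the underside. Leave alone.
- screwdriver: Screwdriver, 190 mm long, lying crosswise between the robot and the instrument. Origin below its middle. Leave alone.
Not all that is in view belongs to the job. Leave any pink or red look-alike of the lamp_cover alone.

How it is judged:
By the outcome, as a careful person would: the job done as asked, in the order asked, and still so for the second after the job is handed in, while the arm keeps its last pose, push and grip.
It also fails if it takes over 42 s, if anything falls off the work surface, if the arm or the gripper's body presses on something with over 40 N, if the wrist force passes 120 N, or if a joint passes its speed limit or range.

## Working session

There is one attempt and no reset: what is moved stays moved. The work goes in short steps, Python scripts to look and compute and a tool call to move; the robot and the scene stay as the last step left them, time stands still between calls to the robot, and variables do not carry over. Pictures are saved under pics/ and viewed, about 8 in all and at most 12, crops included, and the job is handed in when it is done.

Besides the shell and the picture viewer there is one more tool, called after "Emit:" by a JSON object that holds its "op" and its "data". servo_tool: Moves the arm, as the interface text tells. Its arguments: {"type":"object","properties":{"rows":{"type":"array"},"force":{"type":"number"}},"required":["rows"]}

```bash
mkdir -p pics; cat > h.py <<'E'
import numpy as np, cv2
from station import sense, snapshot, sign_off, tip_extent
from scipy.spatial.transform import Rotation as R
def K(s):
    f=192/np.tan(np.radians(s["vertical_fov"])/2)
    return np.array([[f,0,s["cx"]],[0,f,s["cy"]],[0,0,1.]]), np.array([s["k1"],0,0,0,0])
def cloud(s):
    k,d=K(s); v,u=np.mgrid[0:384,0:512]
    p=cv2.undistortPoints(np.stack([u,v],-1).reshape(-1,1,2).astype(np.float64),k,d).reshape(384,512,2)
    z=s["z_map"].astype(float); c=np.stack([p[...,0]*z,p[...,1]*z,z],-1)
    M=np.array(s["cam_to_world"]); w=c@M[:3,:3].T+M[:3,3]; w[z<=0]=np.nan
    return w
def save(s,n): cv2.imwrite(f"pics/{n}.png",s["image"])
E
python3 - <<'E'
from h import *
import pickle
a=sense(); print({k:np.round(v,3) for k,v in a.items()})
for n in("scene","top"):
    s=snapshot(n); pickle.dump(s,open(n+".pkl","wb")); print(n,s["vertical_fov"],s["k1"],np.round(s["cam_to_world"],3).tolist())
    save(s,n)
E
```

```text
{'t': np.float64(0.0), 'q': array([ 1.069,  0.528,  1.434,  0.   ,  1.181, -0.179]), 'qd': array([ 0.   ,  0.   , -0.   , -0.   , -0.002, -0.001]), 'tau': array([-2.0000e-03, -4.4235e+01, -1.7802e+01, -0.0000e+00,  9.0000e-03,
        0.0000e+00]), 'tcp_pos': array([0.199, 0.592, 0.404]), 'tool_rot': array([ 0.161,  0.987, -0.001, -0.   ]), 'force': array([ 0.572,  0.401, -0.401]), 'ft_torque': array([-0.022, -0.029,  0.008]), 'finger_gap': np.float64(1.002)}
scene 43.04965255185502 -0.0262952569123435 [[0.834, 0.31, -0.457, 1.348], [0.552, -0.441, 0.708, -1.2], [0.018, -0.842, -0.539, 0.97], [0.0, 0.0, 0.0, 1.0]]
top 53.530122477169996 0.033996819507865796 [[-0.02, -0.989, 0.144, 0.458], [-1.0, 0.023, 0.017, -0.094], [-0.02, -0.143, -0.989, 1.148], [0.0, 0.0, 0.0, 1.0]]
```

View pics/top.png

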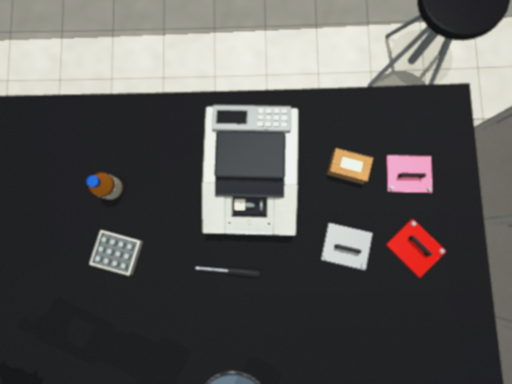

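View pics/scene.png

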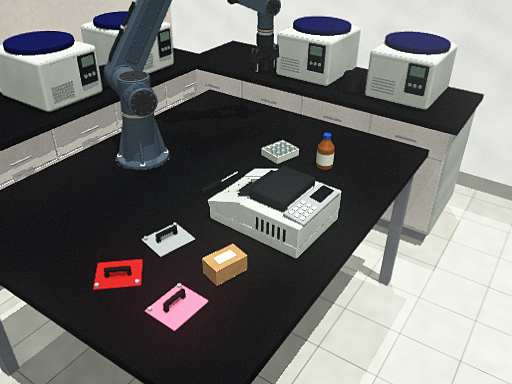

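Top view: the grey plate is at (347,247), with a pink look-alike at (410,174) and a red one at (416,248). Only the grey one fits the description. The instrument is at (250,170), its lip at about row 195. I'll measure both and confirm the cover with a crop.

```bash
python3 - <<'E'
from h import *
import pickle
s=pickle.load(open("top.pkl","rb")); w=cloud(s); im=s["image"].astype(int)
sub=np.zeros((384,512),bool); sub[215:280,312:380]=1
br=(im.min(-1)>110)&sub&(w[...,2]<.02)
P=w[br]; 
r=cv2.minAreaRect((P[:,:2]*1000).astype(np.float32)); print("plate rect",r, "z",np.median(P[:,2]))
H=w[sub&(w[...,2]>.022)]; r2=cv2.minAreaRect((H[:,:2]*1000).astype(np.float32)); print("handle",r2,np.median(H[:,2]),len(H),H.mean(0))
# instrument
g=np.zeros((384,512),bool); g[95:245,195:305]=1
Q=w[g&(w[...,2]>.03)&(im.min(-1)>0)]
print("instr",cv2.minAreaRect((Q[:,:2]*1000).astype(np.float32)))
for rw in range(176,240,3): print(rw,[tuple(np.round(w[rw,c]*1000).astype(int)) for c in (212,228,250,276,290)])
a=cv2.resize(s["image"][205:290,305:390],None,fx=6,fy=6,interpolation=cv2.INTER_CUBIC)
cv2.imwrite("pics/c1.png",a)
E
```

```text
plate rect ((452.6448059082031, -344.5708312988281), (134.91294860839844, 113.94804382324219), 75.85696411132812) z 0.0031529852248718404
handle ((445.4299011230469, -340.5842590332031), (71.5151138305664, 11.836868286132812), 75.81047821044922) 0.03282632421971221 111 [ 0.44531404 -0.34022042  0.03254581]
instr ((670.0016479492188, -66.15829467773438), (260.0013122558594, 355.53173828125), 87.26728820800781)
176 [(np.int64(650), np.int64(39), np.int64(121)), (np.int64(642), np.int64(-8), np.int64(158)), (np.int64(640), np.int64(-66), np.int64(161)), (np.int64(639), np.int64(-135), np.int64(157)), (np.int64(645), np.int64(-175), np.int64(121))]
179 [(np.int64(641), np.int64(39), np.int64(124)), (np.int64(637), np.int64(-6), np.int64(138)), (np.int64(635), np.int64(-66), np.int64(143)), (np.int64(632), np.int64(-135), np.int64(152)), (np.int64(637), np.int64(-175), np.int64(119))]
182 [(np.int64(632), np.int64(39), np.int64(125)), (np.int64(630), np.int64(-6), np.int64(134)), (np.int64(628), np.int64(-65), np.int64(134)), (np.int64(627), np.int64(-136), np.int64(133)), (np.int64(628),
[... 3826 characters left out ...]
]
233 [(np.int64(498), np.int64(56), np.int64(-2)), (np.int64(497), np.int64(7), np.int64(-1)), (np.int64(494), np.int64(-61), np.int64(74)), (np.int64(492), np.int64(-134), np.int64(80)), (np.int64(491), np.int64(-173), np.int64(79))]
236 [(np.int64(489), np.int64(56), np.int64(-2)), (np.int64(488), np.int64(7), np.int64(1)), (np.int64(487), np.int64(-59), np.int64(-3)), (np.int64(485), np.int64(-136), np.int64(-1)), (np.int64(485), np.int64(-179), np.int64(-5))]
239 [(np.int64(481), np.int64(56), np.int64(-5)), (np.int64(479), np.int64(7), np.int64(0)), (np.int64(478), np.int64(-58), np.int64(-1)), (np.int64(477), np.int64(-136), np.int64(-1)), (np.int64(476), np.int64(-178), np.int64(3))]
```

View pics/c1.png

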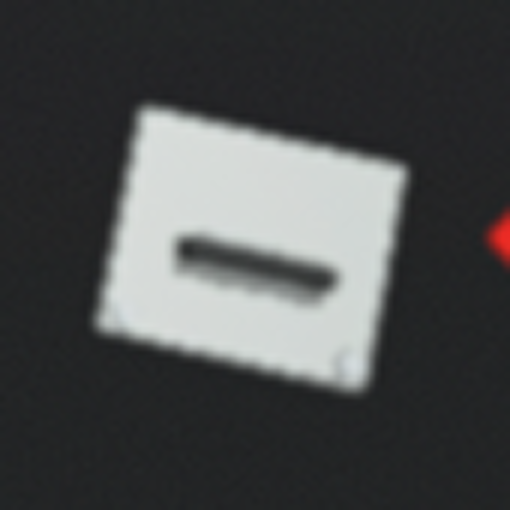

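The crop confirms the grey plate. The two screw heads are on the edge nearer the robot (crop (115,320) and (350,365)), and the plain edge points away. I can only turn about the tool's z, so I'll grip the bar end to end. That way the plate can pivot to the 20° slope in the jaws.

```bash
cat >> h.py <<'E'
def go(pos,yaw_y=None,a=None):
    "world TCP target (m), world angle of tool y (deg) -> tool shift mm, turn deg"
    a=a or sense(); r=R.from_quat(a["tool_rot"])
    d=r.inv().apply(np.array(pos)-a["tcp_pos"])*1000
    y=r.apply([0,1,0]); cur=np.degrees(np.arctan2(y[1],y[0]))
    t=0 if yaw_y is None else -((yaw_y-cur+90)%180-90)
    print("shift",np.round(d,1),"turn",round(t,2),"yaw",round(cur,2),"pos",np.round(a["tcp_pos"],4),"t",a["t"])
E
python3 -c "
from h import *
go([.43,.25,.42],75.8); go([.445,-.341,.36],75.8);print(tip_extent())if callable(tip_extent) else print(tip_extent)"
```

```text
shift [-328.2 -250.9  -15.8] turn -4.35 yaw 71.45 pos [0.1987 0.5923 0.4038] t 0.1
shift [-530.4 -806.3   45.2] turn -4.35 yaw 71.45 pos [0.1987 0.5923 0.4038] t 0.1
0.1734
```

Emit:
{"op": "servo_tool", "data": {"rows": [[[-330,-250,-15],-4.35,1],[[-330,-250,-15],-4.35,1],[[-330,-250,-15],-4.35,1],[[-330,-250,-15],-4.35,1],[[-330,-250,-15],-4.35,1],[[-330,-250,-15],-4.35,1],[[-330,-250,-15],-4.35,1],[[-500,-600,-15],-4.35,1]]}}

```text
t: 0.9
tcp_pos: [0.408, 0.2529, 0.4176]
tool_rot: [0.124, 0.992, -0.0, 0.001]
force: [1.2, -0.1, 0.0]
finger_gap: 0.998
```

```bash
python3 -c "
from h import *
go([.445,-.341,.36],75.8)"
```

```text
shift [-181.6 -566.6   58.1] turn -0.02 yaw 75.78 pos [0.408  0.2529 0.4176] t 0.9
```

Emit:
{"op": "servo_tool", "data": {"rows": [[[-181,-566,58],0,1],[[-181,-566,58],0,1],[[-181,-566,58],0,1],[[-181,-566,58],0,1],[[-181,-566,58],0,1],[[-181,-566,58],0,1],[[-181,-566,58],0,1],[[-181,-566,58],0,1]]}}

```text
t: 1.7
tcp_pos: [0.4311, -0.145, 0.3788]
tool_rot: [0.124, 0.992, -0.0, 0.001]
force: [1.8, -0.5, 0.3]
finger_gap: 1.0
```

Emit:
{"op": "servo_tool", "data": {"rows": [[[-60,-190,10],0,1],[[-60,-190,10],0,1],[[-60,-190,10],0,1],[[-60,-190,10],0,1],[[-60,-190,10],0,1],[[-60,-190,10],0,1],[[-60,-190,10],0,1]]}}

```text
t: 2.4
tcp_pos: [0.4422, -0.3427, 0.3683]
tool_rot: [0.124, 0.992, 0.001, 0.0]
force: [-0.5, -0.2, 0.5]
finger_gap: 0.998
```

```bash
python3 - <<'E'
from h import *
import pickle
go([.445,-.341,.36],75.8)
s=snapshot("wrist"); pickle.dump(s,open("w1.pkl","wb")); save(s,"w1")
print(np.round(s["cam_to_world"],3))
w=cloud(s)
H=w[(w[...,2]>.024)&(w[...,2]<.045)&(abs(w[...,0]-.445)<.06)&(abs(w[...,1]+.341)<.06)]
print(len(H)); r=cv2.minAreaRect((H[:,:2]*1000).astype(np.float32)); print(r,np.median(H[:,2]))
E
```

```text
shift [-2.3  2.4  8.4] turn -0.03 yaw 75.77 pos [ 0.4422 -0.3427  0.3683] t 2.4
[[ 0.248  0.92   0.302  0.365]
 [ 0.969 -0.236 -0.075 -0.324]
 [ 0.002  0.312 -0.95   0.339]
 [ 0.     0.     0.     1.   ]]
777
((444.4819641113281, -342.9358215332031), (73.04625701904297, 11.331562042236328), 75.42938232421875) 0.03447542756151939
```

View pics/w1.png

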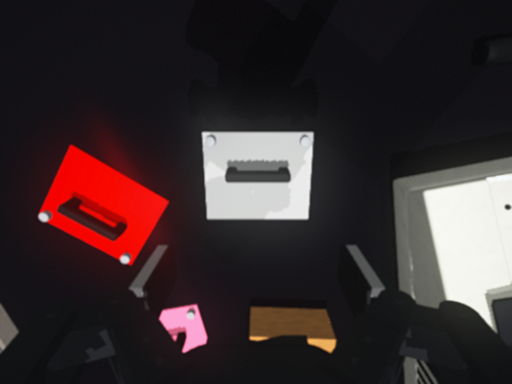

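The wrist view shows the grey cover centred, with its handle at (258,174) and the screws at the top of the picture. The fingers are at (150,270) and (365,270). I'll measure the real fingertip depth at this opening.

```bash
python3 - <<'E'
from h import *
import pickle
s=pickle.load(open("w1.pkl","rb")); w=cloud(s); a=sense()
t=R.from_quat(a["tool_rot"]).inv().apply((w.reshape(-1,3)-a["tcp_pos"])).reshape(w.shape)*1000
m=(abs(t[...,2]-140)<60)&(abs(t[...,1])<70)&(abs(t[...,0])<40)
for sgn in(1,-1):
    q=t[m&(np.sign(t[...,1])==sgn)]; print(len(q), np.round(np.percentile(q,[0,1,5,50,95,99,100],axis=0),1).tolist())
go([.4445,-.3423,.185],75.7)
print(tip_extent)
E
```

```text
16755 [[-13.9, 0.0, 80.0], [-10.0, 1.0, 80.8], [-7.5, 5.1, 83.3], [10.8, 43.3, 98.5], [16.9, 66.2, 140.9], [17.5, 68.9, 153.2], [19.7, 70.0, 160.4]]
16629 [[-12.7, -70.0, 80.0], [-9.8, -69.5, 80.8], [-7.0, -67.8, 83.3], [10.8, -44.7, 97.5], [17.0, -5.2, 141.0], [17.7, -1.0, 153.4], [19.4, -0.0, 159.7]]
shift [ -2.    0.2 183.6] turn 0.11 yaw 75.81 pos [ 0.4423 -0.3423  0.3686] t 2.45
0.1734
```

Emit:
{"op": "servo_tool", "data": {"rows": [[[-2,0,45],0,1],[[-2,0,90],0,1],[[-2,0,135],0,1],[[-2,0,165],0,1],[[-2,0,180],0,1],[[-2,0,191],0,1],[[-2,0,191.5],0,1],[[-2,0,191.5],0,1]]}}

```text
t: 3.25
tcp_pos: [0.445, -0.3427, 0.1782]
tool_rot: [0.123, 0.992, 0.0, 0.001]
force: [0.2, -0.6, 0.2]
finger_gap: 1.0
```

```bash
python3 - <<'E'
from h import *
import pickle
go([.4445,-.3423,.177],75.7)
s=snapshot("wrist"); pickle.dump(s,open("w2.pkl","wb")); save(s,"w2")
E
```

```text
shift [0.6 0.2 1.2] turn 0.14 yaw 75.84 pos [ 0.445  -0.3427  0.1782] t 3.25
```

View pics/w2.png

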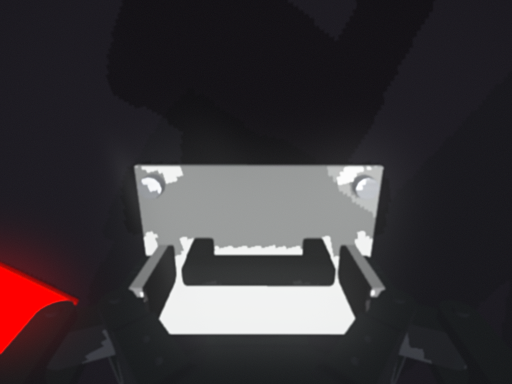

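The bar (185–335, 262) sits between both pads with even gaps. Closing.

Emit:
{"op": "servo_tool", "data": {"rows": [[[0,0,1],0,0.4],[[0,0,1],0,0.4],[[0,0,1],0,0.4],[[0,0,1],0,0.4],[[0,0,1],0,0.4],[[0,0,1],0,0.4]], "force": 30}}

```text
t: 3.9
tcp_pos: [0.4454, -0.3431, 0.1791]
tool_rot: [0.123, 0.992, -0.001, 0.003]
force: [-0.7, 1.3, 6.3]
finger_gap: 0.858
```

Emit:
{"op": "servo_tool", "data": {"rows": [[[0,0,-25],0,0.4],[[0,0,-70],0,0.4],[[0,0,-110],0,0.4],[[0,0,-140],0,0.4],[[0,0,-140],0,0.4]]}}

```text
t: 4.4
tcp_pos: [0.4456, -0.3437, 0.3239]
tool_rot: [0.123, 0.992, -0.004, 0.007]
force: [0.4, -0.7, -1.6]
finger_gap: 0.858
```

```bash
python3 - <<'E'
from h import *
import pickle
a=sense(); print(a["force"],a["finger_gap"])
s=snapshot("wrist"); pickle.dump(s,open("w3.pkl","wb")); save(s,"w3"); w=cloud(s)
t=R.from_quat(a["tool_rot"]).inv().apply((w.reshape(-1,3)-a["tcp_pos"])).reshape(w.shape)*1000
im=s["image"].astype(int)
m=(im.min(-1)>90)&(t[...,2]>150)&(t[...,2]<195)&(abs(t[...,1])<66)&(abs(t[...,0])<75)
q=t[m]; print(len(q),np.round(np.percentile(q,[1,50,99],axis=0),1).tolist())
A=np.c_[q[:,0],q[:,1],np.ones(len(q))]; c=np.linalg.lstsq(A,q[:,2],rcond=None)[0]; 
k=abs(A@c-q[:,2])<3; c=np.linalg.lstsq(A[k],q[k,2],rcond=None)[0];print("plate z=ax+by+c",c, "tilt deg",np.degrees(np.arctan(c[:2])))
print(cv2.minAreaRect(q[k][:,:2].astype(np.float32)))
go([.51,-.06,.40],87.27)
E
```

```text
[ 0.35736358 -0.72409461 -1.64786619] 0.8578741916383837
27590 [[-60.9, -64.2, 156.9], [15.6, -1.2, 174.0], [47.6, 61.5, 175.5]]
plate z=ax+by+c [-5.35732753e-03 -9.13681991e-04  1.74090645e+02] tilt deg [-0.30694932 -0.05235011]
((-7.695499420166016, -1.088226318359375), (111.70121765136719, 129.8232421875), 0.05099284648895264)
shift [  5.4 290.1 -79.8] turn -11.44 yaw 75.83 pos [ 0.445  -0.3431  0.3215] t 4.45
```

The cover is held level with the handle centred (0.3 mm, about −1 mm). Next I'll refine the lip line and the seat's mid-line from the top view.

```bash
python3 - <<'E'
from h import *
import pickle
s=pickle.load(open("top.pkl","rb")); k,d=K(s); M=np.array(s["cam_to_world"])
def onz(u,v,z):
    p=cv2.undistortPoints(np.array([[[u,v]]],float),k,d)[0,0]; r=M[:3,:3]@np.array([p[0],p[1],1]); return M[:3,3]+r*(z-M[2,3])/r[2]
im=cv2.cvtColor(s["image"],cv2.COLOR_BGR2GRAY).astype(float)
for u in list(range(220,231,2))+list(range(270,282,2)):
    c=im[186:206,u]; h=(c[:6].mean()+c[14:].mean())/2; i=np.argmax(c>h); v=186+i-1+(h-c[i-1])/(c[i]-c[i-1])
    print(u,round(v,2),np.round(onz(u,v,.1225)[:2]*1000,1),end="; ")
print()
for v in (210,216,222,228): print(v,im[v,198:236].astype(int).tolist(),im[v,266:304].astype(int).tolist())
big=cv2.resize(s["image"][180:245,195:305],None,fx=7,fy=7,interpolation=cv2.INTER_CUBIC); cv2.imwrite("pics/c2.png",big)
# plane fit on seat
w=cloud(s); q=w[200:231,222:230].reshape(-1,3); q=np.r_[q,w[200:231,272:280].reshape(-1,3)]
A=np.c_[q[:,:2],np.ones(len(q))]; c=np.linalg.lstsq(A,q[:,2],rcond=None)[0]; print("slope",np.degrees(np.arctan(c[:2])),"z=.112 at y=-.063: x=",(.112-c[2]+.063*c[1])/c[0])
# arc of body sides at z
E
```

```text
220 195.97 [593.8  17.3]; 222 196.09 [593.3  11.8]; 224 196.34 [592.6   6.4]; 226 196.58 [591.8   1. ]; 228 196.56 [591.7  -4.5]; 230 196.58 [591.5  -9.9]; 270 197.47 [ 586.6 -118.6]; 272 197.55 [ 586.3 -124. ]; 274 197.67 [ 585.8 -129.4]; 276 197.62 [ 585.8 -134.8]; 278 197.59 [ 585.8 -140.3]; 280 197.43 [ 586.1 -145.7]; 
210 [35, 34, 46, 101, 168, 216, 226, 227, 226, 226, 226, 226, 226, 227, 228, 228, 228, 228, 229, 229, 229, 229, 229, 229, 228, 224, 217, 215, 221, 225, 225, 223, 215, 182, 132, 86, 94, 126] [113, 175, 216, 225, 225, 225, 223, 217, 217, 224, 227, 227, 227, 227, 227, 227, 227, 229, 229, 229, 229, 229, 230, 229, 229, 229, 229, 229, 227, 209, 152, 86, 42, 36, 36, 36, 37, 36]
216 [32, 32, 46, 99, 166, 214, 225, 226, 226, 226, 227, 227, 227, 227, 228, 228, 229, 230, 229, 230, 230, 230, 230, 230, 230, 226, 218, 216, 221, 224, 224, 224, 216, 188, 151, 134, 131, 131] [126, 179, 215, 223, 224, 224, 223, 219, 220, 224, 226, 226, 226, 226, 226, 227, 227, 228, 229, 229, 229, 230, 230, 230, 230, 230, 231, 231, 227, 199, 131, 64, 35, 35, 37, 37, 36, 37]
222 [36, 34, 40, 77, 136, 
[... 613 characters left out ...]
8, 228, 228, 228, 228, 229, 229, 229, 229, 230, 230, 230, 230, 229, 224, 186, 115, 52, 34, 36, 35, 37, 36, 37]
 ** On entry to DLASCL parameter number  4 had an illegal value
 ** On entry to DLASCL parameter number  4 had an illegal valueTraceback (most recent call last):
  File "<stdin>", line 15, in <module>
    x, resids, rank, s = _umath_linalg.lstsq(a, b, rcond,
                         ~~~~~~~~~~~~~~~~~~~^^^^^^^^^^^^^
                                             signature=signature)
                                             ^^^^^^^^^^^^^^^^^^^^
    raise LinAlgError("SVD did not converge in Linear Least Squares")
numpy.linalg.LinAlgError: SVD did not converge in Linear Least Squares
```

View pics/c2.png

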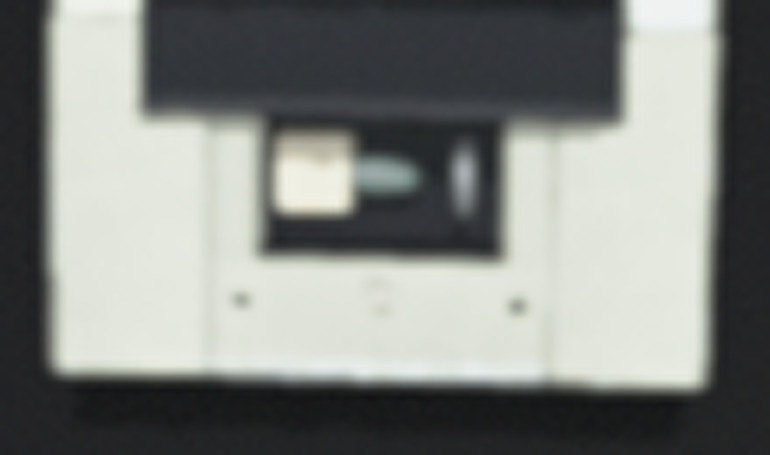

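```bash
python3 - <<'E'
from h import *
import pickle
s=pickle.load(open("top.pkl","rb")); k,d=K(s); M=np.array(s["cam_to_world"])
def onz(u,v,z):
    p=cv2.undistortPoints(np.array([[[u,v]]],float),k,d)[0,0]; r=M[:3,:3]@np.array([p[0],p[1],1]); return (M[:3,3]+r*(z-M[2,3])/r[2])*1000
im=cv2.cvtColor(s["image"],cv2.COLOR_BGR2GRAY).astype(float)
def dark(u0,v0):
    p=im[v0-3:v0+4,u0-3:u0+4]; wt=np.clip(np.median(p)-6-p,0,None); y,x=np.mgrid[-3:4,-3:4]; return u0+(wt*x).sum()/wt.sum(), v0+(wt*y).sum()/wt.sum()
h=[onz(*dark(229,223),.0833),onz(*dark(268,223),.0833)]
print("holes",np.round(h,1)); dh=h[0]-h[1]; yaw=np.degrees(np.arctan2(dh[1],dh[0])); print("sep",np.linalg.norm(dh),"y-dir",yaw)
c=(h[0]+h[1])/2; ang=np.radians(-2.73); ex=np.array([np.cos(ang),np.sin(ang)])
print("origin from holes",c[:2]+ex*84*np.cos(np.radians(20)))
# opening front edge rows
for u in (236,243,257,263):
    q=im[208:223,u]; m=(q[:4].mean()+q[11:].mean())/2; i=np.argmax(q>m); v=208+i-1+(m-q[i-1])/(q[i]-q[i-1]); p=onz(u,v,.0887); print("open",np.round(p[:2],1),"origin",np.round(p[:2]+ex*68*.9397,1))
for v,ul,ur in((210,224.7,273.5),(216,224.8,273.3),(222,224.5,274.5),(228,224.6,272.8)):
    z=.09; a=onz(ul,v,z);b=onz(ur,v,z); print("margin mid",np.round((a+b)/2,1)[:2],np.round(a[1]-b[1],1))
w=cloud(s); q=np.r_[w[200:231,222:230].reshape(-1,3),w[200:231,272:280].reshape(-1,3)]; q=q[np.isfinite(q).all(1)]
A=np.c_[q[:,:2],np.ones(len(q))]; c=np.linalg.lstsq(A,q[:,2],rcond=None)[0]; print("slope",np.degrees(np.arctan(c[:2])),"x at z=.112",(.112-c[2]+.063*c[1])/c[0])
E
```

```text
holes [[ 523.9   -3.1   83.3]
 [ 519.  -113.4   83.3]]
sep 110.36959634854591 y-dir 87.47308189492739
origin from holes [600.3027848  -62.00484476]
open [572.8 -23.7] origin [636.7 -26.8]
open [576.1 -43.4] origin [639.9 -46.5]
open [538.1 -81.8] origin [601.9 -84.9]
open [536.9 -98.5] origin [ 600.7 -101.6]
margin mid [556.8 -60.1] 136.1
margin mid [540.1 -59.7] 135.0
margin mid [523.4 -60.6] 138.8
margin mid [506.8 -58.1] 133.5
slope [19.37896495 -1.44079589] x at z=.112 0.5973953434151548
```

Deck origin is about (0.6005, −0.063), with its y axis at 87.35°. The screw holes, margins and slope fit all agree. Moving to hover.

```bash
python3 -c "
from h import *
go([.5266,-.0599,.36],87.35)"
```

```text
shift [-10.2 294.4 -39.7] turn -11.52 yaw 75.83 pos [ 0.445  -0.3431  0.3215] t 4.45
```

Emit:
{"op": "servo_tool", "data": {"rows": [[[0,20,-40],0,0.4],[[-3,65,-40],-3,0.4],[[-5,110,-40],-6,0.4],[[-7,155,-40],-9,0.4],[[-8,200,-40],-11.5,0.4],[[-10,245,-40],-11.5,0.4],[[-10,280,-40],-11.5,0.4],[[-10,294,-40],-11.5,0.4]]}}

```text
t: 5.25
tcp_pos: [0.5257, -0.0571, 0.3585]
tool_rot: [0.022, 1.0, -0.002, 0.002]
force: [0.0, -0.7, -2.0]
finger_gap: 0.855
```

Emit:
{"op": "servo_tool", "data": {"rows": [[[0,0,0],0,0.4],[[0,0,0],0,0.4]]}}

```text
t: 5.45
tcp_pos: [0.5252, -0.0573, 0.3573]
tool_rot: [0.021, 1.0, -0.002, 0.001]
force: [-0.7, -0.5, -2.3]
finger_gap: 0.853
```

```bash
python3 - <<'E'
from h import *
import pickle
go([.5266,-.0599,.30],87.35); a=sense(); print(a["force"],a["ft_torque"])
s=snapshot("wrist"); pickle.dump(s,open("w4.pkl","wb")); save(s,"w4"); w=cloud(s)
t=R.from_quat(a["tool_rot"]).inv().apply((w.reshape(-1,3)-a["tcp_pos"])).reshape(w.shape)*1000
im=s["image"].astype(int)
m=(im.min(-1)>90)&(t[...,2]>150)&(t[...,2]<195)&(abs(t[...,1])<66)&(abs(t[...,0])<75)
q=t[m]
A=np.c_[q[:,0],q[:,1],np.ones(len(q))]; c=np.linalg.lstsq(A,q[:,2],rcond=None)[0]
k=abs(A@c-q[:,2])<3; c=np.linalg.lstsq(A[k],q[k,2],rcond=None)[0];print("plate",c,"tilt",np.degrees(np.arctan(c[:2])),cv2.minAreaRect(q[k][:,:2].astype(np.float32)))
E
```

```text
shift [-1.4 -2.3 57.3] turn 0.2 yaw 87.55 pos [ 0.5252 -0.0573  0.3573] t 5.45
[-0.65316072 -0.50620719 -2.27221941] [0.00073943 0.04371421 0.00617071]
plate [-5.36780734e-03 -8.66004480e-04  1.74051055e+02] tilt [-0.30754975 -0.04961839] ((-7.363124847412109, -1.195068359375), (111.58980560302734, 129.6929473876953), 0.07968488335609436)
```

View pics/w4.png

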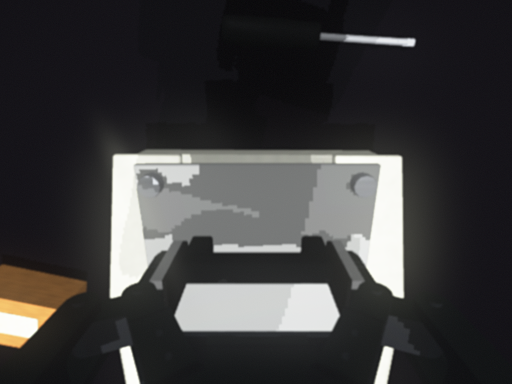

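The wrist view shows the cover over the seat, with the seat groove ends at (185,157) and (335,157) and the body sides at columns 112 and 403. I'll measure the lateral offset.

```bash
python3 - <<'E'
from h import *
import pickle
s=pickle.load(open("w4.pkl","rb")); a=sense(); w=cloud(s); im=cv2.cvtColor(s["image"],cv2.COLOR_BGR2GRAY).astype(float)
t=R.from_quat(a["tool_rot"]).inv().apply((w.reshape(-1,3)-a["tcp_pos"])).reshape(w.shape)*1000
for r in (160,180,200,220,240):
    b=np.where(im[r]>130)[0]; b=b[(b>90)&(b<430)]; l,rr=b[0]+2,b[-1]-2; print(r,b[0],b[-1],np.round(t[r,l],1),np.round(t[r,rr],1),"mid y",(t[r,l,1]+t[r,rr,1])/2)
print(s["cx"])
for r in(153,156,159): print(im[r,174:196].astype(int).tolist(),im[r,322:344].astype(int).tolist(), np.round(t[r,180],1),np.round(t[r,342],1),np.round(t[r,186],1),np.round(t[r,335],1))
E
```

```text
160 112 401 [  28.7 -128.1  278.8] [ 28.7 126.6 278.6] mid y -0.7396040666988952
180 112 402 [  12.  -127.7  272.5] [ 12.1 126.8 271.7] mid y -0.46293495407189056
200 112 402 [  -4.4 -126.9  265.5] [ -4.6 126.4 265.4] mid y -0.2765929392741242
220 111 402 [ -21.9 -128.6  261.4] [-21.3 126.3 259.8] mid y -1.142497679343336
240 111 402 [ -37.6 -127.3  253.6] [-37.4 125.4 252.8] mid y -0.9473004508489566
256.6106887018533
[130, 131, 131, 130, 130, 124, 123, 130, 142, 149, 148, 147, 146, 146, 146, 143, 132, 128, 128, 129, 128, 129] [129, 129, 129, 129, 130, 131, 132, 132, 132, 132, 129, 127, 126, 127, 124, 126, 126, 124, 125, 124, 125, 124] [ 27.5 -80.1 320.9] [ 27.2  88.4 322.1] [ 27.6 -73.7 320.2] [ 27.   81.4 323. ]
[226, 227, 227, 225, 215, 196, 168, 162, 207, 234, 236, 235, 234, 234, 234, 227, 195, 166, 158, 158, 158, 157] [208, 208, 206, 208, 209, 208, 206, 206, 206, 196, 165, 141, 151, 186, 225, 238, 239, 239, 238, 237, 237, 237] [ 32.  -69.4 280.9] [ 32.2  75.6 279.1] [ 31.5 -64.6 283.2] [ 32.1  69.5 279.6]
[238, 238, 238, 237, 232, 219, 191, 175, 208, 234, 236, 235, 234, 234, 234, 235, 228, 190, 163, 158, 159, 160] [202, 203, 203, 204, 204, 204, 205, 205, 205, 195, 163, 152, 173, 219, 248, 253, 252, 252, 252, 252, 252, 252] [ 29.5 -69.3 279.6] [ 29.5  75.8 279.1] [ 28.9 -64.7 282.5] [ 29.9  69.  277.1]
```

Relative to the cover (−1.2 mm), the seat's mid-line is at about −0.7 mm and yaw agrees, so no lateral correction beyond 0.5 mm is needed. Descending to just above the seat, with the edge 12 mm short of the lip.

Emit:
{"op": "servo_tool", "data": {"rows": [[[-1,0.5,30],0,0.4],[[-2,0.5,55],0,0.4],[[-2,0.5,63],0,0.4],[[-2,0.5,65],0,0.4],[[-2,0.5,65],0,0.4]]}}

```text
t: 6.0
tcp_pos: [0.5278, -0.0588, 0.293]
tool_rot: [0.023, 1.0, -0.003, 0.002]
force: [-0.3, -0.2, -1.9]
finger_gap: 0.86
```

Emit:
{"op": "servo_tool", "data": {"rows": [[[0,0,2],0,0.4],[[0,0,4],0,0.4],[[0,0,6],0,0.4],[[0,0,8],0,0.4],[[0,0,8],0,0.4]]}}

```text
t: 6.5
tcp_pos: [0.5277, -0.0589, 0.2854]
tool_rot: [0.023, 1.0, -0.003, 0.002]
force: [-2.6, -1.9, 4.0]
finger_gap: 0.855
```

Contact (about 6 N) came at the expected height. Now I'll rotate the plate down onto the slope, with the handle swinging back and down.

Emit:
{"op": "servo_tool", "data": {"rows": [[[1,0,2.5],0,0.4],[[2,0,5],0,0.4],[[3,0,7.5],0,0.4],[[3.7,0,10],0,0.4],[[4.2,0,12],0,0.4],[[4.2,0,12],0,0.4]]}}

```text
t: 7.1
tcp_pos: [0.5236, -0.0588, 0.273]
tool_rot: [0.022, 1.0, -0.003, 0.002]
force: [-1.0, -0.2, 3.8]
finger_gap: 0.857
```

```bash
cat > tilt.py <<'E'
from h import *
import sys,pickle
a=sense(); print("F",np.round(a["force"],1),"T",np.round(a["ft_torque"],2),"tcp",np.round(a["tcp_pos"],4),a["t"])
s=snapshot("wrist"); save(s,sys.argv[1]); pickle.dump((s,a),open(sys.argv[1]+".pkl","wb")); w=cloud(s)
t=R.from_quat(a["tool_rot"]).inv().apply((w.reshape(-1,3)-a["tcp_pos"])).reshape(w.shape)*1000
im=s["image"].astype(int)
m=(im.min(-1)>70)&(t[...,2]>140)&(t[...,2]<205)&(abs(t[...,1])<50)&(abs(t[...,0])<68)
for nm,mm in(("front",m&(t[...,0]<-15)),("rear",m&(t[...,0]>5)&(t[...,0]<55)&(abs(t[...,1])<40))):
    q=t[mm]
    if len(q)<50: print(nm,len(q)); continue
    A=np.c_[q[:,0],q[:,1],np.ones(len(q))]; c=np.linalg.lstsq(A,q[:,2],rcond=None)[0]
    for _ in range(3): k=abs(A@c-q[:,2])<2.5; c=np.linalg.lstsq(A[k],q[k,2],rcond=None)[0]
    print(nm,k.sum(),"c",round(c[2],1),"tilt",np.round(np.degrees(np.arctan(c[:2])),2),"x",np.round(np.percentile(q[k,0],[1,99]),1))
E
python3 tilt.py w5
```

```text
F [-1.  -0.2  3.8] T [-0.07 -0.06  0.06] tcp [ 0.5236 -0.0588  0.273 ] 7.1
front 8503 c 174.1 tilt [11.88 -0.19] x [-58.3 -22.4]
rear 9184 c 174.2 tilt [12.06 -0.19] x [ 5.4 41.1]
```

The plate pivots in the jaws as planned: 12° tilt with a light load. Tilting to 15°, then sliding up the slope under the lip.

Emit:
{"op": "servo_tool", "data": {"rows": [[[0.4,0,1.5],0,0.4],[[0.7,0,3.2],0,0.4],[[-2,0,2.4],0,0.4],[[-4.7,0,1.5],0,0.4],[[-7.5,0,0.4],0,0.4],[[-10.3,0,-0.6],0,0.4],[[-10.3,0,-0.6],0,0.4]]}}

```text
t: 7.85
tcp_pos: [0.5321, -0.0586, 0.2731]
tool_rot: [0.022, 1.0, -0.002, -0.002]
force: [-5.9, 0.7, 5.4]
finger_gap: 0.86
```

```bash
cat > lid.py <<'E'
from h import *
import sys,pickle
s=snapshot("top"); s0=pickle.load(open("top.pkl","rb")); save(s,sys.argv[1])
d=(cloud(s)[...,2]-cloud(s0)[...,2])*1000
for v0,v1 in((136,150),(150,163),(163,176),(180,193)):
    b=d[v0:v1,220:282]; b=b[np.isfinite(b)]; b=b[abs(b)<30]; print("lid rows",v0,"dz",round(np.median(b),2),len(b),end="; ")
print()
E
python3 tilt.py w6; python3 lid.py t6
```

```text
F [-5.9  0.7  5.4] T [-0.03  0.51 -0.07] tcp [ 0.5321 -0.0586  0.2731] 7.85
front 8462 c 174.3 tilt [14.66 -0.17] x [-55.9 -21.7]
rear 8778 c 174.4 tilt [14.91 -0.18] x [ 5.3 39.4]
lid rows 136 dz 0.02 860; lid rows 150 dz 0.14 800; lid rows 163 dz -0.01 798; lid rows 180 dz 0.01 589;
```

Force is consistent with sliding friction on the slope (μ≈0.3), and the lid is unmoved. Continuing up.

Emit:
{"op": "servo_tool", "data": {"rows": [[[-2.8,0,-1.2],0,0.4],[[-5.6,0,-2.3],0,0.4],[[-8.4,0,-3.3],0,0.4],[[-11.2,0,-4.3],0,0.4],[[-11.2,0,-4.3],0,0.4]]}}

```text
t: 8.45
tcp_pos: [0.5419, -0.0585, 0.2768]
tool_rot: [0.023, 1.0, -0.001, -0.004]
force: [-4.7, 0.5, 3.8]
finger_gap: 0.857
```

```bash
python3 tilt.py w7; python3 lid.py t7
```

```text
F [-4.7  0.5  3.8] T [-0.06  0.43 -0.14] tcp [ 0.5419 -0.0585  0.2768] 8.45
front 8381 c 174.4 tilt [14.72 -0.15] x [-55.5 -21.9]
rear 8768 c 174.4 tilt [14.86 -0.17] x [ 5.4 39.4]
lid rows 136 dz 0.13 858; lid rows 150 dz 0.04 801; lid rows 163 dz -0.04 800; lid rows 180 dz 0.19 358;
```

Emit:
{"op": "servo_tool", "data": {"rows": [[[-2.5,0,-0.9],0,0.4],[[-4.5,0,-1.6],0,0.4],[[-6.5,0,-2.3],0,0.4],[[-7.5,0,-2.6],0,0.4],[[-7.5,0,-2.6],0,0.4]]}}

```text
t: 9.05
tcp_pos: [0.5478, -0.0582, 0.2787]
tool_rot: [0.023, 1.0, -0.0, -0.007]
force: [-6.2, 0.5, 3.7]
finger_gap: 0.858
```

Emit:
{"op": "servo_tool", "data": {"rows": [[[-1.5,0,-0.5],0,0.4],[[-3,0,-1],0,0.4],[[-3,0,-1],0,0.4]]}}

```text
t: 9.35
tcp_pos: [0.5498, -0.0581, 0.2792]
tool_rot: [0.023, 1.0, 0.0, -0.01]
force: [-5.9, 0.2, 3.6]
finger_gap: 0.858
```

```bash
python3 tilt.py w8; python3 lid.py t8
```

```text
F [-5.9  0.2  3.6] T [-0.25  0.55 -0.25] tcp [ 0.5498 -0.0581  0.2792] 9.35
front 7712 c 174.4 tilt [15.13 -0.08] x [-50.1 -21.6]
rear 8709 c 174.4 tilt [15.4  -0.08] x [ 5.4 39.3]
lid rows 136 dz 0.23 860; lid rows 150 dz -0.03 801; lid rows 163 dz -0.13 763; lid rows 180 dz 0.12 178;
```

```bash
cat > edge.py <<'E'
from h import *
a=sense(); r=R.from_quat(a["tool_rot"]); h=a["tcp_pos"]+r.apply([.0003,0,.151])
import sys; th=np.radians(float(sys.argv[1]))  # cover tilt world
O=np.array([.601,-.063,.112]); ex=np.array([np.cos(np.radians(-2.65)),np.sin(np.radians(-2.65)),0]); ez=np.array([0,0,1])
d=lambda x,z: ex*(x*np.cos(th)-z*np.sin(th))+ez*(x*np.sin(th)+z*np.cos(th))
sx=ex*np.cos(np.radians(20))+ez*np.sin(np.radians(20)); sz=-ex*np.sin(np.radians(20))+ez*np.cos(np.radians(20))
for n,p in(("edge",h+d(.063,-.027)),("rear",h+d(-.047,-.027))): print(n,"deck x,y,z mm",np.round([(p-O)@sx*1e3,(p-O)@np.cross(sz,sx)*1e3,(p-O)@sz*1e3],1))
z=r.apply([0,0,1]); print("tool z",np.round(z,4),"F",np.round(a["force"],1))
E
python3 edge.py 16.3
```

```text
edge deck x,y,z mm [15.4  2.6  2.9]
rear deck x,y,z mm [-94.3   2.6  10. ]
tool z [-0.019   0.001  -0.9998] F [-5.7  0.2  4. ]
```

```bash
python3 - <<'E'
from h import *
import pickle
s,a=pickle.load(open("w8.pkl","rb")); w=cloud(s); im=cv2.cvtColor(s["image"],cv2.COLOR_BGR2GRAY).astype(float)
t=R.from_quat(a["tool_rot"]).inv().apply((w.reshape(-1,3)-a["tcp_pos"])).reshape(w.shape)*1000
for r in range(130,260,15):
    b=np.where(im[r]>130)[0]; b=b[(b>70)&(b<450)]
    if len(b)<2: continue
    l,rr=b[0]+2,b[-1]-2; print(r,b[0],b[-1],np.round(t[r,l],1),np.round(t[r,rr],1),"mid y",round((t[r,l,1]+t[r,rr,1])/2,2))
cv2.imwrite("pics/c3.png",cv2.resize(s["image"][100:290,70:450],None,fx=2,fy=2,interpolation=cv2.INTER_CUBIC))
E
```

```text
145 71 403 [  53.1 -114.5  204.3] [ 52.7  88.2 205. ] mid y -13.12
160 71 449 [  44.9 -112.6  198.6] [ 44.3 115.1 200. ] mid y 1.23
175 71 449 [  36.5 -112.1  195. ] [ 36.1 113.7 195.1] mid y 0.77
190 71 449 [  27.7 -112.5  192.8] [ 27.3 114.  192.8] mid y 0.73
205 71 449 [  19.2 -112.2  189.5] [ 19.  113.4 189.1] mid y 0.58
220 71 449 [  10.9 -111.8  186. ] [ 10.7 112.9 185.7] mid y 0.59
235 71 449 [   2.5 -111.5  182.9] [  2.9 111.8 181.4] mid y 0.12
250 71 449 [  -5.4 -110.7  179. ] [ -5.8 112.1 179.1] mid y 0.68
```

View pics/c3.png

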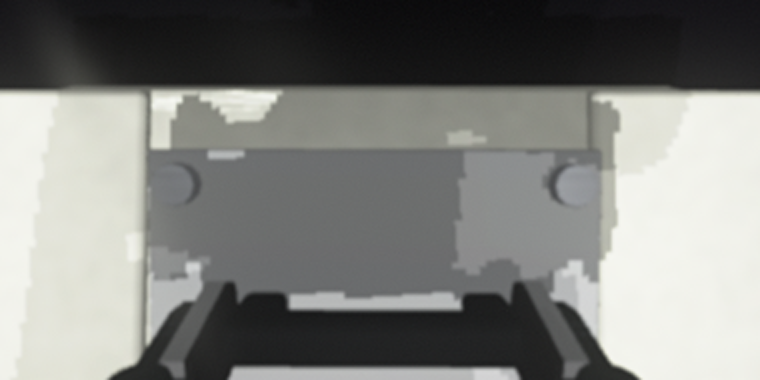

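The picture shows the groove sides at crop columns ~148 and ~590, and the cover's rear edge at 147–600. The cover sits about 1.4 mm too far toward +y, still inside the margins. I'll shift it back, press down, and push on to the stop.

Emit:
{"op": "servo_tool", "data": {"rows": [[[0,-0.8,0],0,0.4],[[0,-1.6,0],0,0.4],[[0,-1.8,1.5],0,0.4],[[-0.3,-1.8,3],0,0.4],[[-0.6,-1.8,4],0,0.4],[[-0.6,-1.8,4],0,0.4]]}}

```text
t: 10.05
tcp_pos: [0.5496, -0.0595, 0.2753]
tool_rot: [0.023, 1.0, 0.001, -0.011]
force: [-4.8, 3.6, 9.1]
finger_gap: 0.854
```

```bash
python3 tilt.py w9; python3 lid.py t9; python3 edge.py 19
```

```text
F [-4.8  3.6  9.1] T [ 0.35  0.53 -0.03] tcp [ 0.5496 -0.0595  0.2753] 10.05
front 8299 c 174.6 tilt [18.36  0.09] x [-50.5 -20.7]
rear 6578 c 169.0 tilt [33.73 -0.54] x [ 9.1 52. ]
lid rows 136 dz 0.22 856; lid rows 150 dz -0.09 803; lid rows 163 dz -0.11 763; lid rows 180 dz -0.13 176; 
edge deck x,y,z mm [15.   1.3  2.4]
rear deck x,y,z mm [-95.    1.3   4.3]
tool z [-0.0214  0.002  -0.9998] F [-5.   3.3  7.8]
```

Emit:
{"op": "servo_tool", "data": {"rows": [[[-1,0,0],0,0.4],[[-2,0,-0.3],0,0.4],[[-3,0,-0.6],0,0.4],[[-4,0,-0.9],0,0.4],[[-4,0,-0.9],0,0.4]]}}

```text
t: 10.65
tcp_pos: [0.5512, -0.0596, 0.2757]
tool_rot: [0.023, 1.0, 0.001, -0.015]
force: [-9.7, 0.5, 7.8]
finger_gap: 0.858
```

```bash
python3 edge.py 19.6
```

```text
edge deck x,y,z mm [15.7  1.4  3.3]
rear deck x,y,z mm [-94.3   1.4   4.1]
tool z [-0.0303  0.003  -0.9995] F [-9.7  0.5  7.8]
```

Emit:
{"op": "servo_tool", "data": {"rows": [[[-1.5,0,-0.5],0,0.4],[[-3,0,-1],0,0.4],[[-4.5,0,-1.5],0,0.4],[[-4.5,0,-1.5],0,0.4]]}}

```text
t: 11.05
tcp_pos: [0.5536, -0.0597, 0.2767]
tool_rot: [0.023, 1.0, 0.001, -0.019]
force: [-9.0, 0.9, 7.8]
finger_gap: 0.854
```

```bash
python3 edge.py 19.6; python3 tilt.py w10; python3 lid.py t10
```

```text
edge deck x,y,z mm [17.2  1.4  3.8]
rear deck x,y,z mm [-92.8   1.4   4.6]
tool z [-0.0383  0.0038 -0.9993] F [-9.   0.9  7.8]
F [-9.   0.9  7.8] T [-0.18  1.11 -0.16] tcp [ 0.5536 -0.0597  0.2767] 11.05
front 8101 c 174.6 tilt [18.47  0.15] x [-49.1 -20.6]
rear 5505 c 167.8 tilt [36.34 -0.53] x [10.6 52.3]
lid rows 136 dz 0.01 861; lid rows 150 dz 0.01 801; lid rows 163 dz 0.11 708; lid rows 180 dz -0.27 98;
```

```bash
python3 edge.py 16.3; python3 - <<'E'
from h import *
import pickle
for n in("w9","w10"):
    s,a=pickle.load(open(n+".pkl","rb")); w=cloud(s)
    t=R.from_quat(a["tool_rot"]).inv().apply((w.reshape(-1,3)-a["tcp_pos"])).reshape(w.shape)*1000
    im=s["image"].astype(int); O=np.array([.601,-.063,.112]); c,sn=np.cos(np.radians(20)),np.sin(np.radians(20)); ex=np.array([.9989,-.0463,0])
    sx=ex*c+np.array([0,0,sn]); sz=-ex*sn+np.array([0,0,c]); sy=np.cross(sz,sx)
    D=((w-O)@np.stack([sx,sy,sz],1))*1000
    # profile deck z along mid columns, rear part & outside seat (margins)
    for nm,u in(("mid",slice(238,275)),("marginL",slice(85,125)),("marginR",slice(395,430))):
        b=D[:,u].reshape(-1,3); ok=np.isfinite(b).all(1)&(b[:,2]<40); b=b[ok]
        print(n,nm,[(x0,round(np.median(b[(b[:,0]>x0)&(b[:,0]<x0+6),2]),1)) for x0 in range(-125,12,8) if ((b[:,0]>x0)&(b[:,0]<x0+6)).sum()>5])
E
```

```text
edge deck x,y,z mm [15.5  1.4  0.3]
rear deck x,y,z mm [-94.3   1.4   7.4]
tool z [-0.0381  0.0038 -0.9993] F [-8.5  1.   7.8]
w9 mid [(-117, np.float64(1.0)), (-109, np.float64(1.0)), (-101, np.float64(1.1)), (-93, np.float64(9.7)), (-85, np.float64(9.3)), (-77, np.float64(9.0)), (-69, np.float64(8.6)), (-61, np.float64(8.2)), (-53, np.float64(37.2)), (-45, np.float64(37.3)), (-37, np.float64(7.2)), (-29, np.float64(6.8)), (-21, np.float64(6.4)), (-13, np.float64(6.1)), (-5, np.float64(5.7))]
w9 marginL [(-117, np.float64(4.7)), (-109, np.float64(5.0)), (-101, np.float64(5.1)), (-93, np.float64(5.1)), (-85, np.float64(5.1)), (-77, np.float64(5.1)), (-69, np.float64(5.1)), (-61, np.float64(5.1)), (-53, np.float64(5.1)), (-45, np.float64(5.2)), (-37, np.float64(5.1)), (-29, np.float64(5.0)), (-5, np.float64(14.2)), (3, np.float64(13.1)), (11, np.float64(13.2))]
w9 marginR [(-117, np.float64(4.4)), (-109, np.float64(5.0)), (-101, np.float64(4.9)), (-93, np.float64(4.9)), (-85, np.float64(5.0)), (-77, np.float64(4.9)), (-69, np.float64(5.0)), (-61, np.float64(4.9)), (-53, np.float64(4.8
[... 524 characters left out ...]
10 marginL [(-117, np.float64(4.5)), (-109, np.float64(5.1)), (-101, np.float64(5.1)), (-93, np.float64(5.1)), (-85, np.float64(5.1)), (-77, np.float64(5.1)), (-69, np.float64(5.1)), (-61, np.float64(5.1)), (-53, np.float64(5.1)), (-45, np.float64(5.1)), (-37, np.float64(5.1)), (-29, np.float64(5.0)), (3, np.float64(13.1)), (11, np.float64(13.1))]
w10 marginR [(-117, np.float64(4.5)), (-109, np.float64(4.9)), (-101, np.float64(5.0)), (-93, np.float64(4.9)), (-85, np.float64(4.9)), (-77, np.float64(4.9)), (-69, np.float64(5.0)), (-61, np.float64(5.0)), (-53, np.float64(4.8)), (-45, np.float64(4.9)), (-37, np.float64(4.9)), (-29, np.float64(4.9)), (3, np.float64(13.0)), (11, np.float64(13.0))]
```

In the deck frame, the seat reads z=1.0. Flush would put the plate top at 5.0, and it now reads 10.9 over the pin and 6.2 near the lip. So the front edge is down and the pin is still out. Pressing now.

Emit:
{"op": "servo_tool", "data": {"rows": [[[0,0,1.5],0,0.4],[[0,0,3],0,0.4],[[0,0,4.5],0,0.4],[[-0.5,0,6],0,0.4],[[-0.5,0,6],0,0.4]]}}

```text
t: 11.65
tcp_pos: [0.5534, -0.0597, 0.2722]
tool_rot: [0.023, 1.0, 0.001, -0.02]
force: [-7.2, 1.9, 16.8]
finger_gap: 0.856
```

```bash
cat > prof.py <<'E'
from h import *
import sys,pickle
a=sense(); s=snapshot("wrist"); save(s,sys.argv[1]); pickle.dump((s,a),open(sys.argv[1]+".pkl","wb")); w=cloud(s)
print("F",np.round(a["force"],1),"T",np.round(a["ft_torque"],2),"tcp",np.round(a["tcp_pos"],4),"gap",round(a["finger_gap"],3),"t",a["t"],"toolz",np.round(R.from_quat(a["tool_rot"]).apply([0,0,1]),3))
O=np.array([.601,-.063,.112]); c,sn=np.cos(np.radians(20)),np.sin(np.radians(20)); ex=np.array([.9989,-.0463,0])
sx=ex*c+np.array([0,0,sn]); sz=-ex*sn+np.array([0,0,c]); sy=np.cross(sz,sx)
D=((w-O)@np.stack([sx,sy,sz],1))*1000
for nm,u in(("left",slice(205,225)),("mid",slice(238,275)),("right",slice(290,310)),("margin",slice(85,125))):
    b=D[:,u].reshape(-1,3); b=b[np.isfinite(b).all(1)&(b[:,2]<20)]
    print(nm,[(x0+3,round(float(np.median(b[(b[:,0]>x0)&(b[:,0]<x0+6),2])),1)) for x0 in range(-117,12,8) if ((b[:,0]>x0)&(b[:,0]<x0+6)).sum()>5])
# rear edge of plate: largest z jump going down the column; lip front likewise
e=[];l=[]
for u in range(236,278):
    z=D[:,u,2]; x=D[:,u,0]; k=[i for i in range(1,383) if -110<x[i]<-80 and z[i]-z[i-1]>2]
    if k: e.append(x[k[0]])
for u in list(range(85,125))+list(range(395,430)):
    z=D[:,u,2]; x=D[:,u,0]; k=[i for i in range(1,383) if -12<x[i]<12 and z[i]-z[i-1]>4]
    if k: l.append(x[k[0]])
print("rear edge x",np.round(np.percentile(e,[10,50,90]),1) if e else None,"lip x",np.round(np.percentile(l,[10,50,90]),1) if l else None)
E
python3 prof.py w11; python3 lid.py t11
```

```text
F [-7.2  1.9 16.8] T [ 0.34  0.9  -0.04] tcp [ 0.5534 -0.0597  0.2722] gap 0.856 t 11.65 toolz [-0.04   0.004 -0.999]
left [(-114, 1.1), (-106, 1.1), (-98, 1.1), (-90, 5.1), (-82, 5.1), (-74, 5.0), (-66, 5.0), (-58, 5.1), (-50, 5.2), (-34, 5.1), (-26, 5.0), (-18, 5.0), (-10, 5.0), (-2, 4.9)]
mid [(-114, 1.0), (-106, 1.0), (-98, 1.0), (-90, 5.0), (-82, 5.0), (-74, 5.1), (-66, 5.0), (-58, 5.0), (-50, 5.0), (-34, 5.0), (-26, 5.0), (-18, 5.0), (-10, 5.0), (-2, 4.9)]
right [(-114, 0.9), (-106, 1.0), (-98, 1.1), (-90, 5.0), (-82, 5.1), (-74, 5.1), (-66, 5.1), (-58, 5.0), (-50, 5.7), (-34, 5.0), (-26, 5.1), (-18, 4.9), (-10, 4.9), (-2, 4.9)]
margin [(-114, 4.7), (-106, 5.1), (-98, 5.1), (-90, 5.1), (-82, 5.1), (-74, 5.1), (-66, 5.1), (-58, 5.1), (-50, 5.0), (-42, 5.0), (-34, 5.0), (-26, 5.0), (-2, 14.8), (6, 13.1), (14, 12.9)]
rear edge x [-99.4 -94.1 -94. ] lip x None
lid rows 136 dz 0.13 855; lid rows 150 dz -0.09 801; lid rows 163 dz 0.09 717; lid rows 180 dz -0.02 108;
```

The plate is flat everywhere (top 5.0 = seat + 4) and the lid is unmoved. One more push up the slope to confirm it's at the stop.

Emit:
{"op": "servo_tool", "data": {"rows": [[[-1.5,0,-0.5],0,0.4],[[-3,0,-1],0,0.4],[[-4.5,0,-1.5],0,0.4],[[-6,0,-2],0,0.4],[[-6,0,-2],0,0.4]]}}

```text
t: 12.25
tcp_pos: [0.556, -0.0598, 0.2733]
tool_rot: [0.023, 0.999, 0.002, -0.026]
force: [-11.6, -0.1, 9.0]
finger_gap: 0.858
```

```bash
cat >> prof.py <<'E'
m=(D[...,2]>3)&(D[...,2]<7)&(abs(D[...,1])<45); v=[D[:,u,0][(D[:,u,2]>3.2)&(D[:,u,2]<13)&(D[:,u,0]<-70)].min() for u in range(240,272) if ((D[:,u,2]>3.2)&(D[:,u,2]<13)&(D[:,u,0]<-70)).any()]
L=[D[:,u,0][(D[:,u,2]>11)&(D[:,u,2]<18)&(D[:,u,0]>-20)&(D[:,u,0]<20)].min() for u in list(range(85,125))+list(range(395,425)) if ((D[:,u,2]>11)&(D[:,u,2]<18)&(D[:,u,0]>-20)&(D[:,u,0]<20)).any()]
print("rear",np.round(np.median(v),1),"lip",np.round(np.median(L),1))
E
python3 prof.py w12; python3 lid.py t12
```

```text
F [-11.6  -0.1   9. ] T [-0.26  1.68 -0.2 ] tcp [ 0.556  -0.0598  0.2733] gap 0.858 t 12.25 toolz [-0.052  0.005 -0.999]
left [(-114, 1.0), (-106, 1.1), (-98, 1.1), (-90, 6.5), (-82, 6.4), (-74, 6.3), (-66, 6.0), (-58, 6.0), (-50, 6.2), (-34, 5.6), (-26, 5.5), (-18, 5.3), (-10, 5.4), (-2, 4.8)]
mid [(-114, 1.1), (-106, 1.0), (-98, 1.0), (-90, 6.5), (-82, 6.3), (-74, 6.2), (-66, 6.1), (-58, 6.0), (-50, 5.8), (-34, 5.6), (-26, 5.6), (-18, 5.4), (-10, 5.3), (-2, 5.2)]
right [(-114, 1.1), (-106, 1.0), (-98, 1.0), (-90, 6.5), (-82, 6.2), (-74, 6.3), (-66, 6.1), (-58, 6.0), (-50, 6.5), (-34, 5.7), (-26, 5.5), (-18, 5.4), (-10, 5.3), (-2, 5.1)]
margin [(-114, 4.5), (-106, 5.0), (-98, 5.1), (-90, 5.1), (-82, 5.1), (-74, 5.1), (-66, 5.2), (-58, 5.1), (-50, 5.1), (-42, 5.1), (-34, 5.0), (-26, 5.0), (-2, 14.5), (6, 13.1), (14, 13.1)]
rear edge x [-101.4  -93.3  -93.1] lip x None
rear -93.2 lip 3.1
lid rows 136 dz 0.04 857; lid rows 150 dz 0.08 800; lid rows 163 dz 0.11 659; lid rows 180 dz -0.03 70;
```

Emit:
{"op": "servo_tool", "data": {"rows": [[[-1.5,0,1],0,0.4],[[-3,0,2],0,0.4],[[-4.5,0,2.5],0,0.4],[[-6,0,2.5],0,0.4],[[-6,0,2.5],0,0.4]]}}

```text
t: 12.85
tcp_pos: [0.5582, -0.06, 0.272]
tool_rot: [0.022, 0.999, 0.002, -0.033]
force: [-16.7, 0.1, 24.7]
finger_gap: 0.854
```

```bash
python3 prof.py w13; python3 lid.py t13
```

```text
F [-16.7   0.1  24.7] T [-0.25  2.31 -0.22] tcp [ 0.5582 -0.06    0.272 ] gap 0.854 t 12.85 toolz [-0.065  0.006 -0.998]
left [(-114, 1.0), (-106, 1.0), (-98, 1.0), (-90, 5.1), (-82, 5.1), (-74, 5.0), (-66, 5.1), (-58, 5.1), (-50, 5.3), (-34, 5.0), (-26, 5.0), (-18, 4.9), (-10, 5.0), (-2, 5.4)]
mid [(-114, 0.9), (-106, 1.0), (-98, 1.0), (-90, 5.1), (-82, 5.1), (-74, 5.0), (-66, 5.0), (-58, 5.0), (-50, 5.0), (-34, 5.0), (-26, 5.1), (-18, 4.9), (-10, 5.0), (-2, 4.7)]
right [(-114, 0.9), (-106, 1.0), (-98, 1.1), (-90, 5.0), (-82, 5.1), (-74, 5.0), (-66, 5.1), (-58, 5.0), (-50, 5.3), (-34, 5.0), (-26, 5.1), (-18, 4.9), (-10, 4.9), (-2, 4.9)]
margin [(-114, 4.7), (-106, 5.1), (-98, 5.2), (-90, 5.1), (-82, 5.1), (-74, 5.1), (-66, 5.1), (-58, 5.1), (-50, 5.1), (-42, 5.1), (-34, 5.0), (-26, 5.0), (-2, 14.7), (6, 13.0), (14, 13.0)]
rear edge x [-104.8  -93.4  -93.2] lip x None
rear -93.4 lip 1.7
lid rows 136 dz 0.04 860; lid rows 150 dz 0.36 803; lid rows 163 dz 0.03 606; lid rows 180 dz -0.16 64;
```

Flush again. I'll do one decisive tangential push to tell the stop apart from friction.

Emit:
{"op": "servo_tool", "data": {"rows": [[[-2,0,-0.7],0,0.4],[[-4,0,-1.4],0,0.4],[[-6,0,-2.1],0,0.4],[[-8,0,-2.8],0,0.4],[[-8,0,-2.8],0,0.4]]}}

```text
t: 13.45
tcp_pos: [0.5611, -0.0602, 0.273]
tool_rot: [0.022, 0.999, 0.003, -0.042]
force: [-17.2, -2.7, 10.6]
finger_gap: 0.854
```

```bash
python3 prof.py w14 | grep -v -e left -e right; python3 lid.py t14
```

```text
F [-17.2  -2.7  10.6] T [-0.61  2.35 -0.26] tcp [ 0.5611 -0.0602  0.273 ] gap 0.854 t 13.45 toolz [-0.084  0.008 -0.996]
mid [(-114, 1.1), (-106, 1.0), (-98, 1.1), (-90, 7.0), (-82, 6.8), (-74, 6.6), (-66, 6.5), (-58, 6.3), (-50, 6.0), (-34, 5.9), (-26, 5.9), (-18, 5.6), (-10, 5.4), (-2, 5.2)]
margin [(-114, 4.7), (-106, 5.1), (-98, 5.0), (-90, 5.1), (-82, 5.1), (-74, 5.0), (-66, 5.1), (-58, 5.1), (-50, 5.1), (-42, 5.1), (-34, 5.0), (-26, 5.0), (-2, 14.7), (6, 13.2), (14, 13.0)]
rear edge x [-107.   -93.3  -93.1] lip x None
rear -93.2 lip 1.9
lid rows 136 dz 0.13 856; lid rows 150 dz 0.25 801; lid rows 163 dz 0.04 490; lid rows 180 dz -0.27 62;
```

Tangential 11.7 N on a normal of 17.6 N and the rear edge stays at −93.2, so it's against the stop. Final press flat.

Emit:
{"op": "servo_tool", "data": {"rows": [[[0,0,1.5],0,0.4],[[0,0,3],0,0.4],[[0,0,4.5],0,0.4],[[0,0,5],0,0.4],[[0,0,5],0,0.4],[[0,0,5],0,0.4]]}}

```text
t: 14.15
tcp_pos: [0.5604, -0.0604, 0.2714]
tool_rot: [0.022, 0.999, 0.003, -0.042]
force: [-8.6, 1.1, 25.7]
finger_gap: 0.856
```

```bash
python3 prof.py w15; python3 lid.py t15
```

```text
F [-8.6  1.1 25.7] T [ 0.52  1.3  -0.1 ] tcp [ 0.5604 -0.0604  0.2714] gap 0.856 t 14.15 toolz [-0.084  0.007 -0.996]
left [(-114, 1.0), (-106, 1.1), (-98, 1.0), (-90, 5.1), (-82, 4.9), (-74, 5.1), (-66, 5.0), (-58, 5.0), (-50, 5.5), (-34, 5.1), (-26, 5.0), (-18, 4.9), (-10, 4.9)]
mid [(-114, 1.0), (-106, 1.0), (-98, 1.1), (-90, 5.0), (-82, 5.0), (-74, 5.0), (-66, 5.0), (-58, 5.0), (-50, 5.0), (-34, 5.0), (-26, 5.1), (-18, 5.0), (-10, 4.9)]
right [(-114, 1.0), (-106, 0.9), (-98, 1.0), (-90, 5.1), (-82, 5.0), (-74, 5.1), (-66, 5.0), (-58, 5.1), (-50, 5.4), (-34, 5.0), (-26, 5.1), (-18, 5.0), (-10, 4.9), (-2, 5.1)]
margin [(-114, 4.6), (-106, 5.2), (-98, 5.1), (-90, 5.1), (-82, 5.1), (-74, 5.2), (-66, 5.1), (-58, 5.1), (-50, 5.1), (-42, 5.0), (-34, 5.1), (-26, 4.9), (-2, 14.9), (6, 13.1), (14, 12.9)]
rear edge x [-102.9  -93.9  -93.7] lip x None
rear -93.8 lip 0.4
lid rows 136 dz 0.06 859; lid rows 150 dz -0.13 802; lid rows 163 dz -0.05 512; lid rows 180 dz 0.26 58;
```

View pics/w15.png

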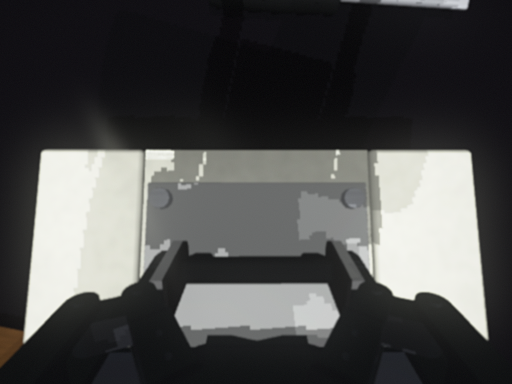

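The cover sits between the margins (left edge at column 148, right edge at 368), flush and parallel to them. Screwdriver (405,3) and carton look untouched. Handing in while pressing.

```bash
python3 -c "
from h import *
print(sign_off()); print(sense()['force'])"
```

```text
the job is handed in; nothing more can be done
None
the job is handed in; nothing more can be done
```

The lamp cover is seated in the recess, tucked under the lip and pressed flat. I handed the job in at about 14 s with the arm still gripping and pressing it. No verdict is reported on sign-off.

I gripped the grey cover's handle end to end so the plate could pivot in the jaws. I laid its plain edge on the seat, tilted it to the slope, slid it up under the lip to the stop and pressed it down.

**Last checks:**
- **Flatness:** the plate top is 4 mm above the seat, within about 0.1 mm wherever the camera could see it. That is flush, so the interlock pin must be down; I inferred this and did not see the pin itself.
- **Tuck:** about 12 N along the slope no longer moved it, so I take it to be at the stop. In the final press the rear edge slid back about 0.6 mm, well within the 6 mm allowed. The lip's position showed less clearly in the wrist camera, by 1–3 mm.
- **Lid:** its height stayed within about 0.4 mm of the starting view throughout, which is measurement noise, so it was not lifted.
- **Push:** the wrist reads about 26 N upward, well below the limits.
- **Surroundings:** the screwdriver and carton look untouched in the last picture. The cuvette box and bottle were not in that view, and the arm worked nowhere near them.
- **Tool tilt:** pushing against the stop left the tool tilted about 5°, which did not affect the seating.

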